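Clamp the slot rack with the lever bolt

TASK

Fix the plywood slot rack to the shelf with its hold-down clamp: with the lever standing up, screw the lever bolt in (clockwise seen from above) until its rubber foot sits snug on the rack's plywood tongue, firmly finger-tight but not forced, and let go. Then fold the lever right down flat so that the rack is locked, without denting the plywood by overtightening and without disturbing the things around it.

Things in the scene. Friction and masses are not known exactly. Their poses are not given: they have to be found in the camera images.
- clamp: aluminium clamp on the shelf: base plate 70 x 130 mm, two posts 100 mm apart along its y, bridge 36 x 114 mm, its top 70 mm above the shelf. Origin on the shelf, under the vertical axis of the lever bolt. The rack's tongue comes in under the bridge from +x; the rack (220 mm wide, 130 mm high) begins 100 mm from the origin on that side. Frog and wooden stand: 120 to 150 mm away on the y sides
- pivot (a point): the lever's hinge in the head of the lever bolt, on the bolt's axis, 100 mm above the shelf at the start; turns and sinks with the bolt. x: the horizontal direction to which the lever folds, y: the hinge axis, z: up. Two cheeks and a back wall (on the -x side, it stops the lever falling back) rise 12 mm above this point
- head (a point): centre of the bolt's round steel head, 32 mm across, 12 mm high. Clockwise turning sinks the bolt 8 mm a turn (1.27 mm per rad); free, it turns with about 0.12 N m. 0.7 to 3.9 rad from the start (hidden, different each time) the foot meets the plywood; then the turning torque climbs by about 0.25 N m per rad. Snug: 0.3 to 0.45 N m while turning; 0.6 and more: overtight. It stays where it is left
- lever_grip (a point): centre line of the flat steel lever, 47 mm from the hinge: a bar 11 mm thick (along this point's x), 22 mm wide (y), its end 64 mm from the hinge (z, along the lever). Standing up it is the bolt's handle. At rest friction hides the torque; but held lightly on its broad faces it twists out of the fingers (they open by 1 mm) at about 0.024 N m per N of grip: a 15 N grip gives way when snug
- lever (a joint): angle of the lever: 0 standing up (starts at 0 to 0.1), 1.571 folded flat (its stop), pointing along the pivot's x axis. It stays where it is left; it moves with about 0.2 N m, some 0.3 N m near flat when the bolt is snug (6 N at 48 mm). Folding pushes the foot 1.5 mm further down
- foot: rubber foot of the bolt, a disc 34 mm across under the bridge; origin on its axis at its underside, 34.8 mm above the shelf at the start. It presses on the plywood tongue, whose top is somewhere from 30 to 34 mm above the shelf; the rubber gives about 1 mm per 20 N
- frog_mid (a point): middle of the ceramic frog (65 mm wide, 58 mm high), a bystander
- stand_mid (a point): middle of the small turned wooden stand (36 mm across, 46 mm high), a bystander
- hammer_mid (a point): middle of the chunky wooden toy hammer (185 mm long, 48 mm high), a bystander lying on the shelf

How it is judged:
By the outcome, as a careful person would: the job done as asked, in the order asked, and still so for the second after the job is handed in, with the robot touching nothing.
It also fails if it takes over 72 s, if anything falls off the work surface, if the arm or the gripper's body presses on something with over 40 N, if the wrist force passes 120 N, or if a joint passes its speed limit or range.

ROBOT

A 6-joint arm with a two-finger parallel gripper is mounted at the origin on the work surface. World frame = base frame: x ahead of the robot, y to its left, z up, the work surface at z = 0. Lengths are in mm, angles in degrees, forces in N, time in s.
With the tool pointing down it reaches from about 350 to 850 mm from the base axis. Payload 8.1 kg.
Tool frame: the origin (TCP) lies between the finger pads; the fingertips stand ahead of it and the grasp point (between the pads) lies 2 mm behind it (nose_length is the z of the fingertips in the tool frame, in mm); z points along the fingers, y is the direction in which the jaws open and shut (so a half turn about z gives the same grasp; the last joint's range is limited). The gripper opens to 85 mm and grips with 20 to 120 N. Pads are 22 mm wide; open, the fingers measure 114 mm over their backs; the gripper's body (76 mm by 85 mm) begins 54 mm behind the grasp point. The pads swing forward as they close: fully open they stand 13 mm farther back than shut.
Start: joints at [-75.08, 7.471, 85.268, -0, 87.261, -4.893], TCP at [203.39, -564.48, 215.792] pointing down, gripper open.
Joint ranges: [-169.43, 169.43], [-51.17, 129.36], [1.28, 143.12], [-76.62, 256.62], [0, 156.53], [-152.29, 152.29]. Speed limits (degrees/s): [136.94, 136.94, 159.86, 180, 180, 180].

INTERFACE

Orientations are given as [roll, pitch, yaw] about the fixed x, y, z axes, in that order (R = Rz(yaw) Ry(pitch) Rx(roll)).
In Python, from bench import * gives the robot as it stands.
- The arm moves only by the tool jog_arm, never from a script. Its argument "plan" is a list of rows, each a list of 3 entries, a list of its own where there are three numbers: the turn, a rotation vector about the tool's x, y, z in degrees, then the shift along the tool's x, y, z in m, then the gripper's target within -1 to 1 (fully open at 1, half-way at 0, shut at -1). A call has 1 to 12 rows; each row is the pose to reach, as a shift and turn from the pose commanded when the call began, along the tool's axes at that moment; what a row does not reach only later rows make up. A row lasts 1/8 s, in which the tool goes at most 62.5 mm and 10.7 degrees, less where a joint would pass 70% of its speed; a pose out of reach is approached as far as the arm can. A call with a gripper value outside its range is refused whole. The fingers move at their own pace and stop on an object; "force" is the grip in N (left out, the last holds). Time passes only in rows, so rows that repeat a pose let the fingers close. It gives the time, the measured TCP pose, the force and the opening at its end, in the units of the state.
- sense(): the state, without advancing time (a new reading comes with each control period).
- snapshot(name): name is "scene" or "side" or "wrist"; returns (picture, depth): 384x512x3 uint8, blue, green, red; 384x512 float32, mm along the optical axis (not along the pixel's ray), 0 where there is no reading.
- camera_info(name): a dict with "fov_y" (degrees; the focal length in pixels is half the picture's height over the tangent of half this angle, whatever the lens; pixels are square), "cx", "cy" (the principal point, pixels), "origin" and "orientation" of the camera in the world. Camera axes: x right, y down, z forward; pixel columns grow to the right and rows downward; lengths in mm; the calibration is good to about 2 mm. A picture is of the moment at which its call begins: read the wrist's pose just before it. camera_info takes no time and is no camera call; for the wrist camera it gives the pose at the moment of the call.
- hand_in(): hands the job in, once; it reports no verdict.
The state is a dict: "time": time; "joint_pos": joint angles; "qd": joint speeds; "joint_efforts": joint torques, N m; "tool_pos": TCP position; "tcp_rot": TCP orientation; "ft_force": force on the tool from outside, world axes, zero at the start; "wrist_torque": the same for the moment, N m; "finger_gap": finger opening in mm.
Only numpy, scipy, OpenCV 4.12 (cv2) and the standard library are available. Lean on these libraries where they do the work, as an engineer would, in place of code of your own. Each camera call takes 0.05 s, during which the arm holds its last target.

## Working session

There is one attempt and no reset: what is moved stays moved. The work goes in short steps, Python scripts to look and compute and a tool call to move; the robot and the scene stay as the last step left them, time stands still between calls to the robot, and variables do not carry over. Pictures are saved under pics/ and viewed, and the job is handed in when it is done.

Besides the shell and the picture viewer there is one more tool, called after "Call:" by a JSON object that holds its "name" and its "arguments", one argument or row to a line. jog_arm: Moves the arm, as the interface text tells. Its arguments: {"type":"object","properties":{"plan":{"type":"array","items":{"type":"array"}},"force":{"type":"number"}},"required":["plan"]}

```bash
ls; mkdir -p pics; python3 - <<'E'
from bench import *
import cv2,numpy as np
s=sense();print(s)
for n in ["scene","side","wrist"]:
    c=camera_info(n);print(n,c)
    p,d=snapshot(n);cv2.imwrite(f"pics/{n}0.png",p);np.save(f"pics/{n}0.npy",d)
E
```

```text
pics
{'time': 0.0, 'joint_pos': array([-7.50809717e+01,  7.51660377e+00,  8.53298339e+01, -7.29492311e-05,
        8.72614763e+01, -4.89316589e+00]), 'qd': array([ 0.12670172, -0.04437053, -0.02339718,  0.03046458, -0.10505952,
        0.06564662]), 'joint_efforts': array([ 1.42955596e-03, -5.69404042e+01, -5.00547194e+01, -2.31268987e-04,
        1.50829920e-02, -2.13042853e-06]), 'tool_pos': array([ 203.23146139, -563.91160714,  214.72355399]), 'tcp_rot': array([-1.79892473e+02, -9.13225692e-03,  1.98121892e+01]), 'ft_force': array([0.4439078 , 0.28123072, 0.75568156]), 'wrist_torque': array([-0.04049464,  0.02490018, -0.06906676]), 'finger_gap': 85.3315419437041}
scene {'fov_y': 46.97678298827955, 'cx': 255.40352457039486, 'cy': 193.74927429029137, 'origin': array([975.5304114 , 586.38902693, 779.56941485]), 'orientation': array([-136.67195338,   -1.15269021,  139.10744656])}
side {'fov_y': 47.57765225521693, 'cx': 259.1814242256979, 'cy': 193.63887900295938, 'origin': array([ 415.90388326, -605.29787567,  612.13673966]), 'orientation': array([-124.80451794,   -0.4268916 ,   -9.87520446])}
wrist {'fov_y': 70.81670832868429, 'cx': 254.21237850488166, 'cy': 199.32185521131944, 'origin': array([ 277.53470922, -536.84385908,  371.86683725]), 'orientation': array([ 1.61990835e+02,  1.42123557e-01, -7.02585182e+01])}
```

View pics/scene0.png

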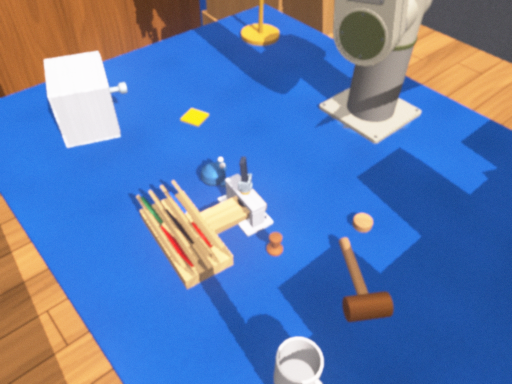

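View pics/side0.png

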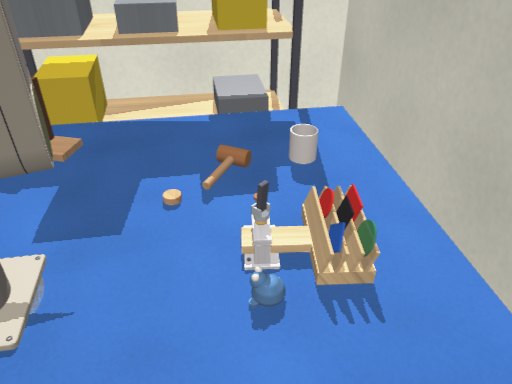

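View pics/wrist0.png

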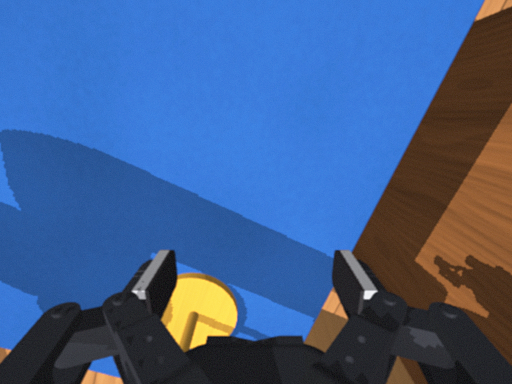

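The scene view shows the clamp at about (245,200), with its lever at (243,170) and the stand at (275,243). The frog is at (210,173) and the rack at (185,235). In the side view the lever is at (262,195). Next I'll enlarge these areas and compute positions.

```bash
cat > h.py <<'E'
from bench import *
import cv2,numpy as np
from scipy.spatial.transform import Rotation as R
def cam(n):
    c=camera_info(n);f=192/np.tan(np.radians(c['fov_y']/2));return c,f,R.from_euler('xyz',c['orientation'],degrees=True).as_matrix()
def cloud(d,C):
    c,f,M=C;v,u=np.mgrid[0:384,0:512]
    P=np.stack([(u-c['cx'])/f*d,(v-c['cy'])/f*d,d],-1)
    return P@M.T+c['origin']
def proj(p,C):
    c,f,M=C;q=(np.asarray(p)-c['origin'])@M;return np.stack([q[...,0]/q[...,2]*f+c['cx'],q[...,1]/q[...,2]*f+c['cy']],-1)
def crop(p,u0,v0,u1,v1,k,name):
    o=cv2.resize(p[v0:v1,u0:u1],None,fx=k,fy=k,interpolation=cv2.INTER_CUBIC);cv2.imwrite('pics/'+name,o)
E
python3 - <<'E'
from h import *
for n,b in [("scene",(190,140,300,270)),("side",(215,160,335,300))]:
    p=cv2.imread(f"pics/{n}0.png");d=np.load(f"pics/{n}0.npy")
    crop(p,*b,4,n+"0c.png")
    P=cloud(d,cam(n))
    m=(d>0)&(P[...,2]>60)&(P[...,2]<200)
    u0,v0,u1,v1=b
    M=np.zeros_like(m);M[v0:v1,u0:u1]=1;m&=M
    for z0,z1 in [(60,75),(75,85),(85,100),(100,115),(115,130),(130,150),(150,180)]:
        k=m&(P[...,2]>=z0)&(P[...,2]<z1)
        # exclude rack by x later
        q=P[k]
        if len(q):print(n,z0,len(q),q.min(0).round(),q.max(0).round(),np.median(q,0).round(1))
E
```

```text
scene 60 687 [516.  10.  60.] [731. 164.  75.] [549.6  92.4  70.1]
scene 75 399 [533.  23.  75.] [732. 163.  85.] [675.6 118.   77.8]
scene 85 126 [521.  53.  85.] [698. 135. 100.] [552.2  82.1  93.2]
scene 100 121 [520.  63. 100.] [699. 120. 115.] [546.1  76.4 107.7]
scene 115 34 [531.  65. 116.] [552.  77. 129.] [546.6  72.4 123. ]
scene 130 51 [533.  65. 130.] [552.  77. 150.] [547.8  71.4 139.8]
scene 150 71 [531.  54. 150.] [554.  75. 166.] [545.8  68.2 162.2]
side 60 1072 [516. -57.  60.] [722. 162.  75.] [645.9  37.9  69.6]
side 75 453 [525. -58.  75.] [704. 162.  85.] [663.6  58.7  77.9]
side 85 216 [522.  48.  85.] [695. 129. 100.] [551.9  67.8  92.7]
side 100 151 [522.  48. 100.] [699. 113. 115.] [536.5  63.5 107.6]
side 115 65 [531.  55. 115.] [553.  70. 130.] [540.5  60.5 122.2]
side 130 88 [531.  54. 130.] [554.  68. 150.] [539.8  58.7 140.2]
side 150 99 [533.  53. 150.] [553.  71. 167.] [542.3  59.4 161.2]
```

```bash
python3 - <<'E'
from h import *
for n,pts in [("scene",[(243,165),(243,175),(245,195),(258,215),(233,185),(275,240),(210,173),(262,232)]),("side",[(262,190),(261,200),(262,215),(262,235),(262,265),(268,290),(258,197)])]:
    P=cloud(np.load(f"pics/{n}0.npy"),cam(n))
    for u,v in pts: print(n,u,v,P[v,u].round(1))
E
```

```text
scene 243 165 [548.6  73.5 158.1]
scene 243 175 [549.6  74.7 131. ]
scene 245 195 [545.7  76.9  68.6]
scene 258 215 [548.4 124.4  45.5]
scene 233 185 [548.5  38.2  71.6]
scene 275 240 [565.4 197.9  44. ]
scene 210 173 [545.6 -54.2  38.5]
scene 262 232 [ 5.478e+02  1.391e+02 -4.000e-01]
side 262 190 [539.3  53.1 154.8]
side 261 200 [538.1  55.6 130.3]
side 262 215 [540.7  56.9  93.1]
side 262 235 [535.1  24.5  70. ]
side 262 265 [532.6   6.7   8.3]
side 268 290 [526.1 -86.9  38.8]
side 258 197 [532.8  58.7 135.7]
```

```bash
ls pics
```

```text
scene0.npy
scene0.png
scene0c.png
side0.npy
side0.png
side0c.png
wrist0.npy
wrist0.png
```

View pics/scene0c.png

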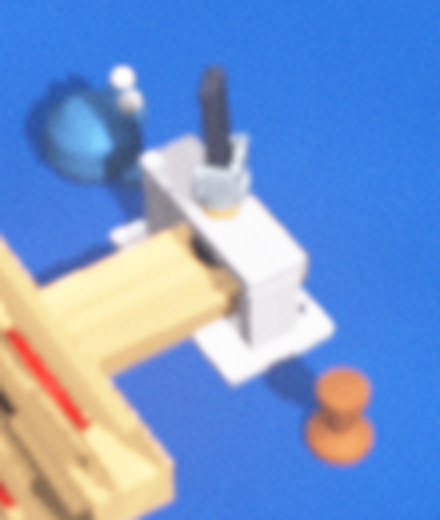

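View pics/side0c.png

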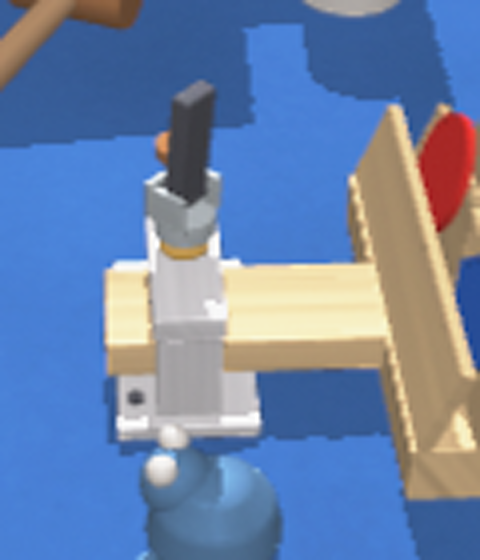

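The clamp's tongue runs along about +x towards the rack. The lever stands near (543, 64) with its top at z≈166. Before moving I'll check the lamp near the start pose and the nose length.

```bash
python3 - <<'E'
from h import *
import bench
print([k for k in dir(bench) if not k.startswith('__')]); print(getattr(bench,'nose_length',None))
P=cloud(np.load("pics/scene0.npy"),cam("scene"))
for u,v in [(260,35),(262,15),(262,3),(95,70),(123,88),(195,117)]: print('scene',u,v,P[v,u].round())
P=cloud(np.load("pics/wrist0.npy"),cam("wrist"))
for u,v in [(215,290),(188,330),(200,325)]: print('wrist',u,v,P[v,u].round())
# lever tilt/yaw: points 115-165
for n in ["scene","side"]:
    P=cloud(np.load(f"pics/{n}0.npy"),cam(n))
    k=(P[...,0]>520)&(P[...,0]<565)&(P[...,1]>40)&(P[...,1]<90)
    for z0,z1 in [(66,73),(76,90),(90,113),(118,135),(135,150),(150,170)]:
        q=P[k&(P[...,2]>z0)&(P[...,2]<z1)]; print(n,z0,len(q),q.mean(0).round(1),np.percentile(q,[5,95],axis=0).round(0).tolist())
E
```

```text
['PlanningError', 'camera_info', 'hand_in', 'nose_length', 'sense', 'snapshot']
17.0
scene 260 35 [ -34. -531.   16.]
scene 262 15 [ -49. -540.   82.]
scene 262 3 [ -51. -544.  122.]
scene 95 70 [ 615. -442.  162.]
scene 123 88 [ 582. -370.  131.]
scene 195 117 [ 420. -296.    5.]
wrist 215 290 [   6. -568.   14.]
wrist 188 330 [ -44. -548.   53.]
wrist 200 325 [ -67. -565.   14.]
scene 66 145 [546.2  70.9  70.3] [[526.0, 42.0, 67.0], [558.0, 88.0, 73.0]]
scene 76 42 [547.5  76.6  85.7] [[534.0, 62.0, 81.0], [555.0, 84.0, 90.0]]
scene 90 140 [542.9  74.7 102.6] [[523.0, 62.0, 92.0], [556.0, 85.0, 112.0]]
scene 118 39 [544.5  71.7 125.6] [[532.0, 66.0, 119.0], [551.0, 76.0, 133.0]]
scene 135 41 [545.5  71.2 142.3] [[534.0, 65.0, 136.0], [552.0, 76.0, 149.0]]
scene 150 71 [544.1  67.1 160.3] [[533.0, 58.0, 151.0], [552.0, 74.0, 166.0]]
side 66 154 [537.7  55.   70.5] [[522.0, 42.0, 69.0], [556.0, 77.0, 72.0]]
side 76 54 [538.   55.8  85.2] [[525.0, 51.0, 82.0], [553.0, 64.0, 90.0]]
side 90 225 [539.5  61.1 101.3] [[524.0, 50.0, 92.0], [557.0, 71.0, 112.0]]
side 118 73 [540.9  60.8 126. ] [[532.0, 55.0, 119.0], [552.0, 67.0, 133.0]]
side 135 70 [540.8  59.1 142.3] [[532.0, 54.0, 136.0], [552.0, 66.0, 149.0]]
side 150 99 [542.6  60.  159.6] [[533.0, 54.0, 151.0], [553.0, 67.0, 165.0]]
```

Call:
{"name": "jog_arm", "arguments": {
  "plan": [
    [[0,0,0],[0.02,-0.02,-0.04],1],
    [[0,0,0],[0.06,-0.05,-0.065],1],
    [[0,0,0],[0.1,-0.09,-0.065],1],
    [[0,0,0],[0.145,-0.13,-0.065],1],
    [[0,0,0],[0.19,-0.17,-0.065],1],
    [[0,0,0],[0.235,-0.21,-0.065],1],
    [[0,0,0],[0.28,-0.25,-0.065],1],
    [[0,0,0],[0.325,-0.29,-0.065],1],
    [[0,0,0],[0.37,-0.33,-0.065],1],
    [[0,0,0],[0.415,-0.37,-0.065],1],
    [[0,0,0],[0.455,-0.41,-0.065],1],
    [[0,0,0],[0.49,-0.44,-0.065],1]
  ]
}}

```text
time: 1.65
tool_pos: [515.6, 17.9, 280.6]
tcp_rot: [-180.0, 0.0, 19.9]
ft_force: [0.5, -0.9, -0.2]
finger_gap: 85.3
```

Call:
{"name": "jog_arm", "arguments": {
  "plan": [
    [[0,0,0],[0.02,-0.02,0],1],
    [[0,0,0],[0.035,-0.032,0],1],
    [[0,0,0],[0.042,-0.038,0],1],
    [[0,0,0],[0.042,-0.038,0],1]
  ]
}}

```text
time: 2.15
tool_pos: [541.9, 65.2, 280.6]
tcp_rot: [180.0, 0.0, 19.8]
ft_force: [0.1, -0.3, 0.2]
finger_gap: 85.1
```

```bash
python3 - <<'E'
from h import *
s=sense();print({k:np.round(v,2) for k,v in s.items()})
C=cam("wrist");p,d=snapshot("wrist");np.save("pics/w1.npy",d);cv2.imwrite("pics/w1.png",p)
import pickle;pickle.dump(C,open("pics/w1.pkl","wb"))
print(C[0])
cv2.imwrite("pics/w1b.png",cv2.resize(p,(768,576),interpolation=cv2.INTER_CUBIC))
E
```

```text
{'time': np.float64(2.15), 'joint_pos': array([ 1.490e+00, -1.960e+00,  8.829e+01, -1.000e-02,  9.369e+01,
        7.168e+01]), 'qd': array([-0.88, -0.7 ,  0.69, -0.26,  0.15, -0.45]), 'joint_efforts': array([  0.85, -48.43, -50.91,   0.15,  -0.08,   0.17]), 'tool_pos': array([541.9 ,  65.24, 280.62]), 'tcp_rot': array([1.800e+02, 3.000e-02, 1.981e+01]), 'ft_force': array([ 0.06, -0.27,  0.22]), 'wrist_torque': array([-0.02,  0.02, -0.04]), 'finger_gap': np.float64(85.14)}
{'fov_y': 70.81670832868429, 'cx': 254.21237850488166, 'cy': 199.32185521131944, 'origin': array([616.17560393,  92.66468561, 437.62632867]), 'orientation': array([ 1.61955647e+02,  4.12879321e-02, -7.02608127e+01])}
```

View pics/w1b.png

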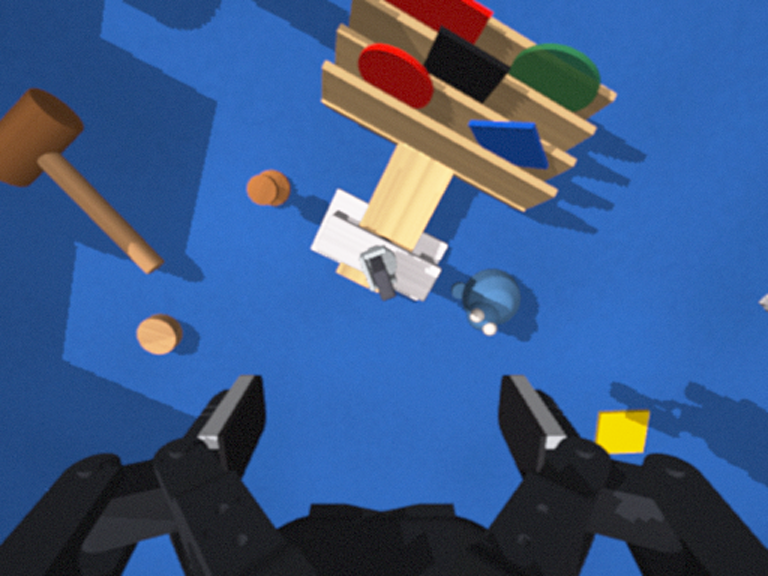

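The wrist view (shown at 1.5×) has the clamp at (380,255), with the lever from about (378,255) to its top at (385,295). The frog is at (490,300) and the stand at (268,188). I'll enlarge it.

```bash
python3 - <<'E'
from h import *
import pickle
p=cv2.imread("pics/w1.png");crop(p,200,120,305,205,7,"w1c.png")
C=pickle.load(open("pics/w1.pkl","rb"));P=cloud(np.load("pics/w1.npy"),C)
k=(P[...,0]>515)&(P[...,0]<575)&(P[...,1]>30)&(P[...,1]<100)
for z0,z1 in [(66,73),(76,90),(90,100),(100,109),(109,114),(118,135),(135,150),(150,170)]:
    q=P[k&(P[...,2]>z0)&(P[...,2]<z1)]; print(z0,len(q),q.mean(0).round(1) if len(q) else 0,np.percentile(q,[3,97],axis=0).round(0).tolist() if len(q) else 0)
# bridge top rect
q=P[k0:=(P[...,0]>500)&(P[...,0]<590)&(P[...,1]>0)&(P[...,1]<130)&(abs(P[...,2]-70)<3.5)]
print(cv2.minAreaRect(q[:,:2].astype(np.float32)),len(q))
q=P[(P[...,0]>510)&(P[...,0]<580)&(P[...,1]>30)&(P[...,1]<100)&(P[...,2]>155)]
print('top',len(q),cv2.minAreaRect(q[:,:2].astype(np.float32)))
c=(q[:,:2]-q[:,:2].mean(0));w,V=np.linalg.eigh(c.T@c);print(w/len(q),V)
for pt in [(542,63,100),(542,63,70),(542,63,164),(562,63,100),(542,83,100)]: print(pt,((proj(pt,C)-[200,120])*7).round())
E
```

```text
66 782 [541.7  65.1  68.9] [[520.0, 31.0, 67.0], [558.0, 99.0, 70.0]]
76 37 [547.7  66.4  86.8] [[536.0, 52.0, 80.0], [554.0, 80.0, 90.0]]
90 149 [543.8  64.7  92.3] [[529.0, 53.0, 90.0], [555.0, 83.0, 99.0]]
100 82 [544.2  71.6 106.2] [[526.0, 52.0, 101.0], [556.0, 84.0, 109.0]]
109 114 [536.8  74.6 110.6] [[522.0, 58.0, 109.0], [554.0, 85.0, 113.0]]
118 29 [548.4  73.1 126.2] [[545.0, 69.0, 118.0], [551.0, 77.0, 133.0]]
135 28 [549.6  71.8 143.2] [[546.0, 67.0, 136.0], [552.0, 75.0, 150.0]]
150 223 [543.2  65.  161.8] [[534.0, 56.0, 154.0], [552.0, 73.0, 164.0]]
((538.85546875, 67.78585052490234), (113.84033966064453, 36.03255081176758), 82.94995880126953) 1555
top 12298 ((548.3478393554688, 62.05987548828125), (33.05320358276367, 74.51183319091797), 20.060152053833008)
[ 15.7063279  423.43997628] [[-0.93836267 -0.34565228]
 [-0.34565228  0.93836267]]
(542, 63, 100) [397. 398.]
(542, 63, 70) [395. 363.]
(542, 63, 164) [400. 497.]
(562, 63, 100) [434. 296.]
(542, 83, 100) [293. 362.]
```

View pics/w1c.png

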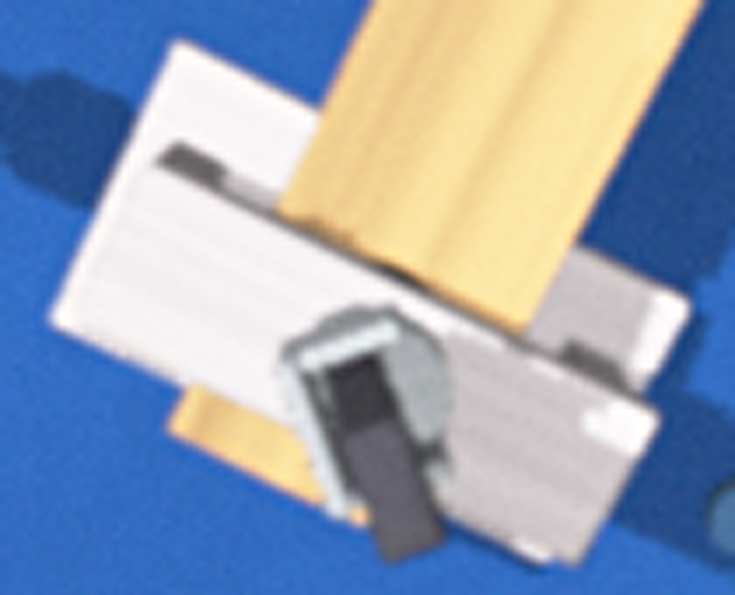

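```bash
python3 - <<'E'
from h import *
import pickle
C=pickle.load(open("pics/w1.pkl","rb"));P=cloud(np.load("pics/w1.npy"),C)
b=np.zeros(P.shape[:2],bool);b[160:204,235:270]=1
k=b&(P[...,2]>158)&(P[...,2]<170)
q=P[k];print(len(q),q.mean(0));r=cv2.minAreaRect(q[:,:2].astype(np.float32));print(r)
c=q[:,:2]-q[:,:2].mean(0);w,V=np.linalg.eigh(c.T@c/len(q));print(np.sqrt(12*w),np.degrees(np.arctan2(V[1],V[0])))
# walls z 108-114
b[:]=0;b[160:200,235:270]=1
q=P[b&(P[...,2]>109)&(P[...,2]<115)];print(len(q),cv2.minAreaRect(q[:,:2].astype(np.float32)))
for p in q[::4]:print(p.round(0),end=' ')
# shelf z check
print(np.median(P[300:,:][P[300:,:,2]<20][:,2]), np.median(P[150:250,100:150,2]))
# bridge corners
E
```

```text
207 [542.67864113  64.47787542 162.34661419]
((542.10546875, 64.11656188964844), (21.78396987915039, 10.810138702392578), 39.19224548339844)
[10.76868476 21.94810357] [ -50.89175528 -140.89175528]
115 ((538.4613037109375, 68.94819641113281), (30.3826961517334, 21.933513641357422), 40.12693405151367)
[556.  72. 110.] [552.  74. 109.] [552.  70. 109.] [549.  77. 109.] [545.  83. 109.] [547.  78. 109.] [550.  69. 109.] [545.  81. 109.] [549.  73. 114.] [543.  81. 109.] [542.  82. 112.] [541.  81. 110.] [538.  82. 112.] [537.  81. 110.] [536.  79. 111.] [535.  79. 111.] [534.  77. 111.] [534.  75. 112.] [532.  74. 110.] [531.  72. 110.] [530.  72. 110.] [536.  54. 110.] [528.  71. 112.] [527.  71. 112.] [526.  70. 111.] [525.  68. 111.] [524.  67. 110.] [523.  66. 111.] [521.  67. 110.] -0.879780136804186 -0.6317495499092161
```

The lever top is at (542.3, 64.2) and its thin axis has a yaw of about -50°. The bridge centre, and so the bolt axis, is at (538.9, 67.8), so the lever leans about 0.08 rad towards its fold side. I'll turn the tool to yaw 220°, which leaves the most clockwise room on J6, and look again from that side.

Call:
{"name": "jog_arm", "arguments": {
  "plan": [
    [[0,0,-8],[0,0,0],1],
    [[0,0,-18],[0,0,0],1],
    [[0,0,-28],[0,0,0],1],
    [[0,0,-38],[0,0,0],1],
    [[0,0,-48],[0,0,0],1],
    [[0,0,-58],[0,0,0],1],
    [[0,0,-68],[0,0,0],1],
    [[0,0,-78],[0,0,0],1],
    [[0,0,-88],[0,0,0],1],
    [[0,0,-98],[0,0,0],1],
    [[0,0,-100],[0,0,0],1]
  ]
}}

```text
time: 3.58
tool_pos: [541.7, 64.5, 281.0]
tcp_rot: [180.0, 0.0, 119.8]
ft_force: [0.6, 0.0, -0.7]
finger_gap: 85.4
```

Call:
{"name": "jog_arm", "arguments": {
  "plan": [
    [[0,0,-8],[0,0,0],1],
    [[0,0,-18],[0,0,0],1],
    [[0,0,-28],[0,0,0],1],
    [[0,0,-38],[0,0,0],1],
    [[0,0,-48],[0,0,0],1],
    [[0,0,-58],[0,0,0],1],
    [[0,0,-68],[0,0,0],1],
    [[0,0,-78],[0,0,0],1],
    [[0,0,-88],[0,0,0],1],
    [[0,0,-95],[0,0,0],1],
    [[0,0,-100],[0,0,0],1],
    [[0,0,-100],[0,0,0],1]
  ]
}}

```text
time: 5.08
tool_pos: [541.8, 65.0, 280.9]
tcp_rot: [-180.0, 0.0, -140.4]
ft_force: [-0.5, -0.6, -0.6]
finger_gap: 85.4
```

```bash
cat >> h.py <<'E'
import pickle
def look(tag):
    s=sense();print({k:np.round(v,2).tolist() for k,v in s.items() if k in('time','joint_pos','tool_pos','tcp_rot','ft_force','wrist_torque','finger_gap')})
    C=cam("wrist");p,d=snapshot("wrist");np.save(f"pics/{tag}.npy",d);cv2.imwrite(f"pics/{tag}.png",p);pickle.dump(C,open(f"pics/{tag}.pkl","wb"))
    P=cloud(d,C);n=(d>0)
    u,v=proj((540,67,130),C).astype(int);print('px',u,v)
    b=np.zeros(n.shape,bool);b[max(v-60,0):v+60,max(u-60,0):u+60]=1
    k=b&(np.hypot(P[...,0]-540,P[...,1]-67)<45)
    q=P[b&(abs(P[...,2]-69)<2.5)&(abs(P[...,0]-539)<35)&(abs(P[...,1]-67)<75)]
    if len(q):print('bridge',len(q),cv2.minAreaRect(q[:,:2].astype(np.float32)))
    q=P[k&(P[...,2]>156)&(P[...,2]<170)]
    if len(q):print('top',len(q),q.mean(0),cv2.minAreaRect(q[:,:2].astype(np.float32)))
    crop(p,max(u-55,0),max(v-50,0),u+55,v+50,7,tag+"c.png")
    return p,P,C
E
python3 -c "
from h import *
look('w2')"
```

```text
{'time': 5.08, 'joint_pos': [1.46, -2.02, 88.32, -0.01, 93.69, -128.14], 'tool_pos': [541.79, 65.02, 280.91], 'tcp_rot': [-179.99, 0.0, -140.4], 'ft_force': [-0.45, -0.58, -0.62], 'wrist_torque': [-0.0, 0.03, 0.02], 'finger_gap': 85.42}
px 255 182
bridge 1539 ((538.7825317382812, 68.68244171142578), (114.18185424804688, 36.15302276611328), 83.04898071289062)
top 221 [541.11712815  63.97947906 162.10158817] ((541.931396484375, 64.39153289794922), (21.59439468383789, 10.725974082946777), 39.567291259765625)
```

View pics/w2c.png

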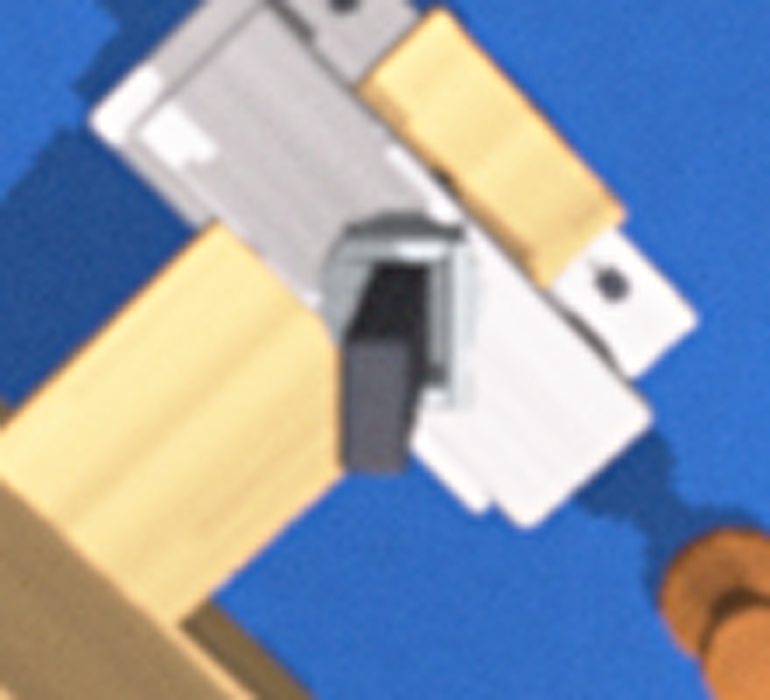

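Both wrist views agree: the bolt axis is at (538.8, 68.2) and the hinge axis has a yaw of about 39.4°. Next I'll descend with the grasp point 47 mm above the hinge and grip lightly.

Call:
{"name": "jog_arm", "arguments": {
  "plan": [
    [[0,0,0],[0,0.0044,0.03],1],
    [[0,0,0],[0,0.0044,0.07],1],
    [[0,0,0],[0,0.0044,0.105],1],
    [[0,0,0],[0,0.0044,0.125],1],
    [[0,0,0],[0,0.0044,0.136],1],
    [[0,0,0],[0,0.0044,0.136],1]
  ],
  "force": 20
}}

```text
time: 5.88
tool_pos: [539.1, 68.9, 144.8]
tcp_rot: [180.0, -0.0, -140.2]
ft_force: [0.0, 0.8, 0.9]
finger_gap: 85.4
```

Call:
{"name": "jog_arm", "arguments": {
  "plan": [
    [[0,0,0],[0,0,0],0],
    [[0,0,0],[0,0,0],-0.4],
    [[0,0,0],[0,0,0],-0.7],
    [[0,0,0],[0,0,0],-1],
    [[0,0,0],[0,0,0],-1],
    [[0,0,0],[0,0,0],-1],
    [[0,0,0],[0,0,0],-1],
    [[0,0,0],[0,0,0],-1]
  ],
  "force": 20
}}

```text
time: 6.88
tool_pos: [539.7, 68.7, 145.5]
tcp_rot: [-179.9, 0.1, -140.2]
ft_force: [1.2, -3.6, 4.6]
finger_gap: 10.0
```

```bash
python3 -c "
from h import *
p,P,C=look('w3')
p,d=snapshot('side');crop(p,195,110,335,250,4,'side3.png')"
```

```text
{'time': 6.88, 'joint_pos': [1.87, 1.26, 99.23, -0.02, 79.43, -127.93], 'tool_pos': [539.69, 68.73, 145.49], 'tcp_rot': [-179.93, 0.06, -140.19], 'ft_force': [1.16, -3.58, 4.59], 'wrist_torque': [-0.58, -0.41, -0.02], 'finger_gap': 9.96}
px 251 229
bridge 2616 ((538.7640991210938, 68.65571594238281), (112.90938568115234, 36.1014289855957), 82.87252807617188)
top 866 [536.1227602   66.66303087 163.4863397 ] ((537.46728515625, 65.327392578125), (27.612768173217773, 28.64893341064453), 4.644029140472412)
```

View pics/w3.png

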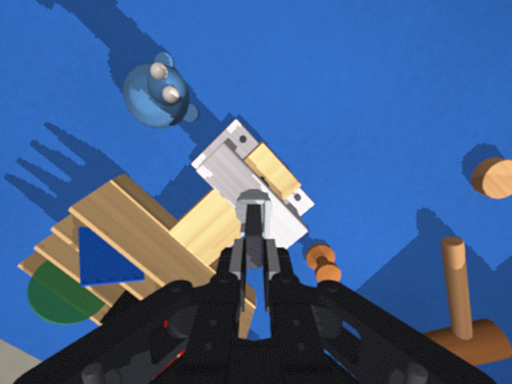

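View pics/side3.png

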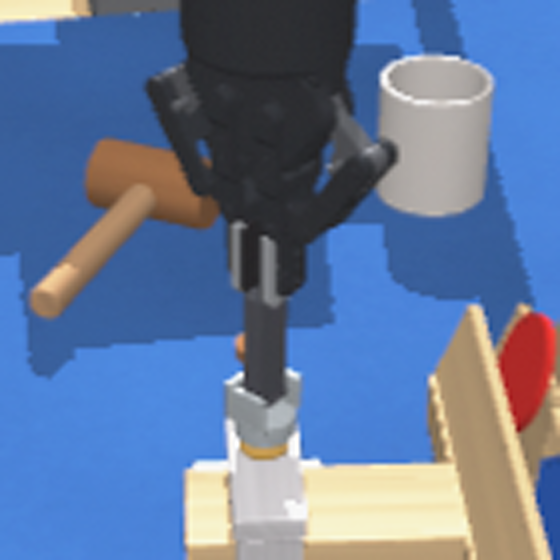

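The lever is gripped with a gap of 10.0 mm and stands upright between the cheeks. I'll turn clockwise in small calls that end mid-motion, so the torque can be read while turning.

Call:
{"name": "jog_arm", "arguments": {
  "plan": [
    [[0,0,4],[0,0,0.0001],-1],
    [[0,0,8],[0,0,0.0002],-1],
    [[0,0,12],[0,0,0.0003],-1],
    [[0,0,16],[0,0,0.0004],-1]
  ]
}}

```text
time: 7.48
tool_pos: [539.8, 68.6, 145.2]
tcp_rot: [-179.9, 0.1, -156.3]
ft_force: [2.8, -4.6, 5.6]
finger_gap: 10.2
```

```bash
cat >> h.py <<'E'
def st():
    s=sense();print({k:np.round(s[k],2).tolist() for k in('time','joint_pos','tool_pos','tcp_rot','ft_force','wrist_torque','finger_gap','joint_efforts','qd')})
E
python3 -c "
from h import *
st()"
```

```text
{'time': 7.48, 'joint_pos': [1.87, 1.28, 99.24, -0.03, 79.38, -111.81], 'tool_pos': [539.77, 68.62, 145.17], 'tcp_rot': [-179.94, 0.08, -156.32], 'ft_force': [2.78, -4.57, 5.61], 'wrist_torque': [-0.68, -0.41, 0.11], 'finger_gap': 10.17, 'joint_efforts': [2.04, -46.29, -44.33, 1.39, 0.82, -1.05], 'qd': [-0.05, -0.06, -0.05, 0.04, -0.08, 31.77]}
```

Call:
{"name": "jog_arm", "arguments": {
  "plan": [
    [[0,0,5],[0,0,0.0001],-1],
    [[0,0,10],[0,0,0.0002],-1],
    [[0,0,15],[0,0,0.0003],-1],
    [[0,0,20],[0,0,0.0004],-1]
  ]
}}

```text
time: 7.98
tool_pos: [539.8, 68.5, 144.7]
tcp_rot: [-180.0, 0.1, -176.4]
ft_force: [2.2, -3.9, 6.0]
finger_gap: 9.8
```

```bash
python3 -c "
from h import *
st()"
```

```text
{'time': 7.98, 'joint_pos': [1.86, 1.3, 99.27, -0.05, 79.33, -91.78], 'tool_pos': [539.77, 68.46, 144.7], 'tcp_rot': [-179.95, 0.09, -176.36], 'ft_force': [2.24, -3.91, 6.0], 'wrist_torque': [-0.8, -0.45, 0.13], 'finger_gap': 9.83, 'joint_efforts': [2.43, -46.44, -44.41, 1.65, 0.86, -1.34], 'qd': [-0.01, 0.02, 0.11, -0.06, -0.12, 39.72]}
```

Call:
{"name": "jog_arm", "arguments": {
  "plan": [
    [[0,0,5],[0,0,0.0001],-1],
    [[0,0,10],[0,0,0.0002],-1],
    [[0,0,15],[0,0,0.0003],-1]
  ]
}}

```text
time: 8.35
tool_pos: [539.8, 68.3, 144.4]
tcp_rot: [-180.0, 0.1, 168.6]
ft_force: [2.6, -4.6, 5.8]
finger_gap: 9.8
```

```bash
python3 -c "
from h import *
st()"
```

```text
{'time': 8.35, 'joint_pos': [1.86, 1.31, 99.29, -0.06, 79.3, -76.77], 'tool_pos': [539.77, 68.35, 144.43], 'tcp_rot': [-179.97, 0.1, 168.64], 'ft_force': [2.6, -4.61, 5.84], 'wrist_torque': [-0.89, -0.43, 0.16], 'finger_gap': 9.82, 'joint_efforts': [2.69, -46.49, -44.49, 1.83, 0.82, -1.34], 'qd': [-0.01, 0.0, 0.18, -0.13, -0.15, 39.78]}
```

Call:
{"name": "jog_arm", "arguments": {
  "plan": [
    [[0,0,5],[0,0,0.0001],-1],
    [[0,0,10],[0,0,0.0002],-1],
    [[0,0,15],[0,0,0.0003],-1]
  ]
}}

```text
time: 8.72
tool_pos: [539.7, 68.3, 144.1]
tcp_rot: [-180.0, 0.1, 153.6]
ft_force: [2.5, -5.2, 5.0]
finger_gap: 9.9
```

```bash
python3 -c "
from h import *
st()"
```

```text
{'time': 8.72, 'joint_pos': [1.85, 1.33, 99.31, -0.06, 79.28, -61.78], 'tool_pos': [539.7, 68.25, 144.06], 'tcp_rot': [-179.98, 0.1, 153.64], 'ft_force': [2.47, -5.22, 4.98], 'wrist_torque': [-0.91, -0.38, 0.08], 'finger_gap': 9.88, 'joint_efforts': [2.92, -46.51, -44.58, 1.98, 0.74, -1.34], 'qd': [0.02, 0.06, -0.02, 0.09, -0.09, 39.67]}
```

Call:
{"name": "jog_arm", "arguments": {
  "plan": [
    [[0,0,5],[0,0,0.0001],-1],
    [[0,0,10],[0,0,0.0002],-1],
    [[0,0,15],[0,0,0.0003],-1]
  ]
}}

```text
time: 9.1
tool_pos: [539.6, 68.2, 143.7]
tcp_rot: [-180.0, 0.1, 138.6]
ft_force: [1.8, -5.2, 5.9]
finger_gap: 9.9
```

```bash
python3 -c "
from h import *
st()"
```

```text
{'time': 9.1, 'joint_pos': [1.85, 1.35, 99.33, -0.07, 79.25, -46.78], 'tool_pos': [539.59, 68.16, 143.7], 'tcp_rot': [-179.99, 0.1, 138.64], 'ft_force': [1.75, -5.21, 5.88], 'wrist_torque': [-1.0, -0.34, 0.08], 'finger_gap': 9.88, 'joint_efforts': [3.09, -46.52, -44.69, 2.11, 0.63, -1.34], 'qd': [0.03, -0.02, 0.19, -0.01, 0.02, 39.69]}
```

Call:
{"name": "jog_arm", "arguments": {
  "plan": [
    [[0,0,5],[0,0,0.0001],-1],
    [[0,0,10],[0,0,0.0002],-1],
    [[0,0,15],[0,0,0.0003],-1],
    [[0,0,20],[0,0,0.0004],-1]
  ]
}}

```text
time: 9.6
tool_pos: [539.5, 68.1, 143.3]
tcp_rot: [180.0, 0.1, 118.6]
ft_force: [1.5, -5.7, 5.2]
finger_gap: 10.0
```

```bash
python3 -c "
from h import *
st()"
```

```text
{'time': 9.6, 'joint_pos': [1.85, 1.37, 99.36, -0.08, 79.22, -26.78], 'tool_pos': [539.5, 68.08, 143.27], 'tcp_rot': [179.99, 0.1, 118.64], 'ft_force': [1.53, -5.66, 5.19], 'wrist_torque': [-1.09, -0.24, 0.1], 'finger_gap': 9.96, 'joint_efforts': [3.25, -46.52, -44.86, 2.23, 0.44, -1.35], 'qd': [-0.17, 0.04, 0.12, -0.11, -0.06, 39.75]}
```

Call:
{"name": "jog_arm", "arguments": {
  "plan": [
    [[0,0,5],[0,0,0.0001],-1],
    [[0,0,10],[0,0,0.0002],-1],
    [[0,0,15],[0,0,0.0003],-1],
    [[0,0,20],[0,0,0.0004],-1]
  ]
}}

```text
time: 10.1
tool_pos: [539.4, 68.0, 142.8]
tcp_rot: [180.0, 0.1, 98.6]
ft_force: [1.0, -5.7, 5.5]
finger_gap: 10.1
```

```bash
python3 -c "
from h import *
st()"
```

```text
{'time': 10.1, 'joint_pos': [1.84, 1.38, 99.39, -0.09, 79.19, -6.77], 'tool_pos': [539.38, 68.0, 142.82], 'tcp_rot': [179.97, 0.09, 98.63], 'ft_force': [1.01, -5.73, 5.49], 'wrist_torque': [-1.11, -0.14, 0.06], 'finger_gap': 10.05, 'joint_efforts': [3.31, -46.5, -45.04, 2.29, 0.23, -1.35], 'qd': [0.02, -0.02, 0.05, -0.13, -0.01, 39.65]}
```

Call:
{"name": "jog_arm", "arguments": {
  "plan": [
    [[0,0,5],[0,0,0.0001],-1],
    [[0,0,10],[0,0,0.0002],-1],
    [[0,0,15],[0,0,0.0003],-1],
    [[0,0,20],[0,0,0.0004],-1]
  ]
}}

```text
time: 10.6
tool_pos: [539.2, 68.0, 142.4]
tcp_rot: [180.0, 0.1, 78.6]
ft_force: [0.7, -6.4, 6.3]
finger_gap: 10.1
```

```bash
python3 -c "
from h import *
st()"
```

```text
{'time': 10.6, 'joint_pos': [1.84, 1.4, 99.42, -0.08, 79.16, 13.23], 'tool_pos': [539.21, 68.03, 142.38], 'tcp_rot': [179.96, 0.08, 78.63], 'ft_force': [0.68, -6.36, 6.27], 'wrist_torque': [-1.1, -0.05, 0.08], 'finger_gap': 10.15, 'joint_efforts': [3.29, -46.48, -45.22, 2.29, 0.01, -1.35], 'qd': [-0.04, 0.05, 0.07, -0.03, -0.09, 39.67]}
```

Call:
{"name": "jog_arm", "arguments": {
  "plan": [
    [[0,0,5],[0,0,0.0001],-1],
    [[0,0,10],[0,0,0.0002],-1],
    [[0,0,15],[0,0,0.0003],-1],
    [[0,0,20],[0,0,0.0004],-1]
  ]
}}

```text
time: 11.1
tool_pos: [539.1, 68.1, 142.0]
tcp_rot: [180.0, 0.1, 58.6]
ft_force: [-0.9, -6.1, 6.5]
finger_gap: 10.2
```

```bash
python3 -c "
from h import *
st()"
```

```text
{'time': 11.1, 'joint_pos': [1.85, 1.42, 99.45, -0.08, 79.13, 33.22], 'tool_pos': [539.09, 68.05, 141.98], 'tcp_rot': [179.95, 0.07, 58.64], 'ft_force': [-0.92, -6.13, 6.54], 'wrist_torque': [-1.12, 0.1, 0.16], 'finger_gap': 10.17, 'joint_efforts': [3.13, -46.23, -45.27, 2.24, -0.29, -1.3], 'qd': [-0.01, 0.14, 0.04, -0.02, -0.02, 39.77]}
```

Call:
{"name": "jog_arm", "arguments": {
  "plan": [
    [[0,0,5],[0,0,0.0001],-1],
    [[0,0,10],[0,0,0.0002],-1]
  ]
}}

```text
time: 11.35
tool_pos: [539.0, 68.1, 141.8]
tcp_rot: [179.9, 0.1, 48.6]
ft_force: [-0.3, -5.4, 7.9]
finger_gap: 9.8
```

```bash
python3 -c "
from h import *
st()"
```

```text
{'time': 11.35, 'joint_pos': [1.85, 1.42, 99.46, -0.08, 79.12, 43.22], 'tool_pos': [539.03, 68.09, 141.8], 'tcp_rot': [179.95, 0.06, 48.64], 'ft_force': [-0.25, -5.41, 7.93], 'wrist_torque': [-1.04, 0.18, 0.2], 'finger_gap': 9.78, 'joint_efforts': [2.98, -46.07, -45.26, 2.19, -0.45, -1.27], 'qd': [-0.05, -0.09, 0.04, -0.06, -0.07, 39.6]}
```

Call:
{"name": "jog_arm", "arguments": {
  "plan": [
    [[0,0,5],[0,0,0.0001],-1],
    [[0,0,10],[0,0,0.0002],-1]
  ]
}}

```text
time: 11.6
tool_pos: [539.0, 68.2, 141.6]
tcp_rot: [179.9, 0.1, 38.6]
ft_force: [-1.3, -4.7, 7.0]
finger_gap: 9.5
```

```bash
python3 -c "
from h import *
st()"
```

```text
{'time': 11.6, 'joint_pos': [1.85, 1.43, 99.47, -0.07, 79.11, 53.22], 'tool_pos': [538.99, 68.16, 141.62], 'tcp_rot': [179.95, 0.05, 38.64], 'ft_force': [-1.35, -4.71, 6.99], 'wrist_torque': [-0.98, 0.26, 0.22], 'finger_gap': 9.49, 'joint_efforts': [2.77, -45.91, -45.24, 2.1, -0.59, -1.23], 'qd': [-0.01, 0.05, 0.15, 0.15, -0.02, 39.8]}
```

J6 effort is rising by 0.04 per 10°, which fits 0.25 N m per rad. Contact was at about 150°, and the torque is now about 0.24 N m.

Call:
{"name": "jog_arm", "arguments": {
  "plan": [
    [[0,0,5],[0,0,0.0001],-1],
    [[0,0,10],[0,0,0.0002],-1],
    [[0,0,15],[0,0,0.0003],-1]
  ]
}}

```text
time: 11.98
tool_pos: [538.9, 68.3, 141.4]
tcp_rot: [180.0, 0.0, 23.7]
ft_force: [-2.4, -4.6, 8.1]
finger_gap: 10.1
```

```bash
python3 -c "
from h import *
st()"
```

```text
{'time': 11.98, 'joint_pos': [1.86, 1.44, 99.49, -0.06, 79.09, 68.22], 'tool_pos': [538.92, 68.31, 141.37], 'tcp_rot': [179.95, 0.04, 23.65], 'ft_force': [-2.41, -4.63, 8.1], 'wrist_torque': [-0.87, 0.35, 0.3], 'finger_gap': 10.1, 'joint_efforts': [2.31, -45.66, -45.19, 1.87, -0.78, -1.17], 'qd': [0.05, 0.1, 0.08, 0.17, -0.06, 39.75]}
```

Call:
{"name": "jog_arm", "arguments": {
  "plan": [
    [[0,0,5],[0,0,0.0001],-1],
    [[0,0,10],[0,0,0.0002],-1]
  ]
}}

```text
time: 12.22
tool_pos: [538.9, 68.4, 141.2]
tcp_rot: [180.0, 0.0, 13.7]
ft_force: [-1.5, -5.6, 8.2]
finger_gap: 9.7
```

```bash
python3 -c "
from h import *
st()"
```

```text
{'time': 12.22, 'joint_pos': [1.86, 1.45, 99.5, -0.05, 79.07, 78.21], 'tool_pos': [538.9, 68.42, 141.22], 'tcp_rot': [179.95, 0.03, 13.66], 'ft_force': [-1.55, -5.61, 8.22], 'wrist_torque': [-0.83, 0.35, 0.3], 'finger_gap': 9.66, 'joint_efforts': [2.0, -45.51, -45.12, 1.71, -0.85, -1.12], 'qd': [0.08, 0.09, 0.01, 0.04, -0.15, 39.73]}
```

Call:
{"name": "jog_arm", "arguments": {
  "plan": [
    [[0,0,5],[0,0,0.0001],-1],
    [[0,0,7],[0,0,0.0002],-1]
  ]
}}

```text
time: 12.48
tool_pos: [538.9, 68.5, 141.1]
tcp_rot: [180.0, 0.0, 6.7]
ft_force: [-2.7, -4.5, 8.8]
finger_gap: 9.6
```

```bash
python3 -c "
from h import *
look('w4')
st()
p,d=snapshot('side');crop(p,195,110,335,250,4,'side4.png')"
```

```text
{'time': 12.48, 'joint_pos': [1.87, 1.45, 99.5, -0.04, 79.06, 85.16], 'tool_pos': [538.92, 68.54, 141.11], 'tcp_rot': [179.96, 0.02, 6.72], 'ft_force': [-2.69, -4.49, 8.82], 'wrist_torque': [-0.73, 0.41, 0.3], 'finger_gap': 9.59}
px 257 231
bridge 3518 ((539.1351928710938, 67.66732025146484), (112.92256927490234, 36.19337844848633), 82.63263702392578)
top 969 [542.70136848  69.54295119 161.07653182] ((542.8765869140625, 71.261474609375), (29.624229431152344, 27.641273498535156), 59.74479675292969)
{'time': 12.52, 'joint_pos': [1.87, 1.45, 99.5, -0.04, 79.06, 85.23], 'tool_pos': [538.93, 68.53, 141.14], 'tcp_rot': [179.96, 0.01, 6.65], 'ft_force': [-2.7, -3.56, 9.1], 'wrist_torque': [-0.73, 0.46, 0.29], 'finger_gap': 10.05, 'joint_efforts': [1.86, -45.3, -45.01, 1.57, -0.96, 0.07], 'qd': [0.09, -0.04, 0.06, -0.0, 0.16, -3.1]}
```

View pics/w4c.png

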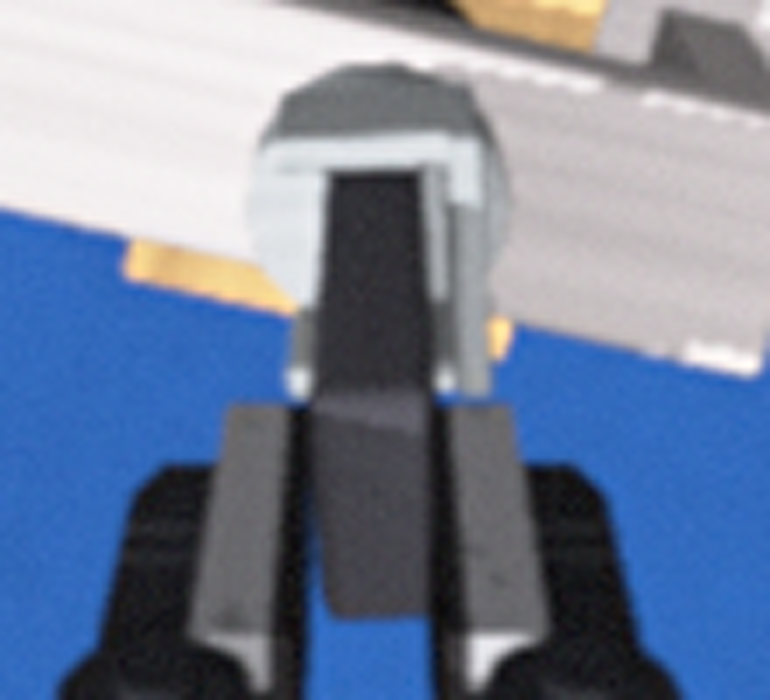

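View pics/side4.png

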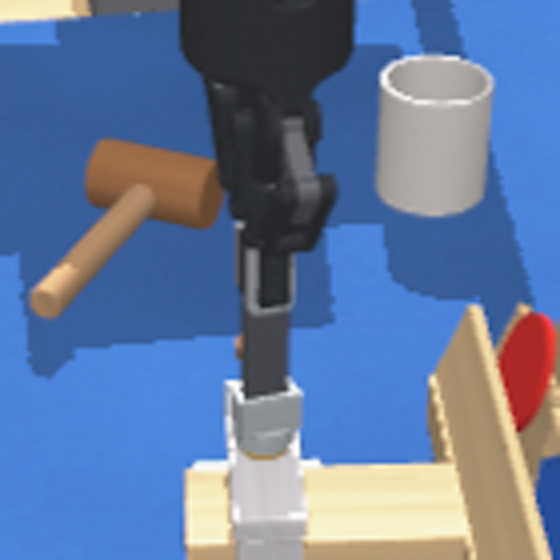

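Both estimates put the turning torque at about 0.36–0.39 N m, and nothing has slipped. Now I'll release, rise and look at the lever from above.

Call:
{"name": "jog_arm", "arguments": {
  "plan": [
    [[0,0,0],[0,0,0],-0.5],
    [[0,0,0],[0,0,0],0],
    [[0,0,0],[0,0,0],0.5],
    [[0,0,0],[0,0,0],1],
    [[0,0,0],[0,0,0],1],
    [[0,0,0],[0,0,-0.03],1],
    [[0,0,0],[0,0,-0.07],1],
    [[0,0,0],[0,0,-0.11],1],
    [[0,0,0],[0,0,-0.13],1],
    [[0,0,0],[0,0,-0.13],1]
  ]
}}

```text
time: 13.82
tool_pos: [539.9, 69.0, 271.7]
tcp_rot: [180.0, -0.2, 6.8]
ft_force: [-0.1, -0.4, -0.3]
finger_gap: 85.3
```

```bash
python3 -c "
from h import *
look('w5')"
```

```text
{'time': 13.82, 'joint_pos': [1.88, -2.31, 89.56, 0.0, 92.59, 85.07], 'tool_pos': [539.92, 68.96, 271.67], 'tcp_rot': [179.99, -0.16, 6.81], 'ft_force': [-0.11, -0.35, -0.29], 'wrist_torque': [0.02, 0.01, -0.03], 'finger_gap': 85.32}
px 256 184
bridge 1662 ((538.8432006835938, 67.84626007080078), (113.78458404541016, 36.46283721923828), 83.07571411132812)
top 201 [539.47509137  68.44860223 158.28744392] ((538.7717895507812, 68.78482055664062), (22.15155029296875, 10.415879249572754), 7.090328216552734)
```

View pics/w5c.png

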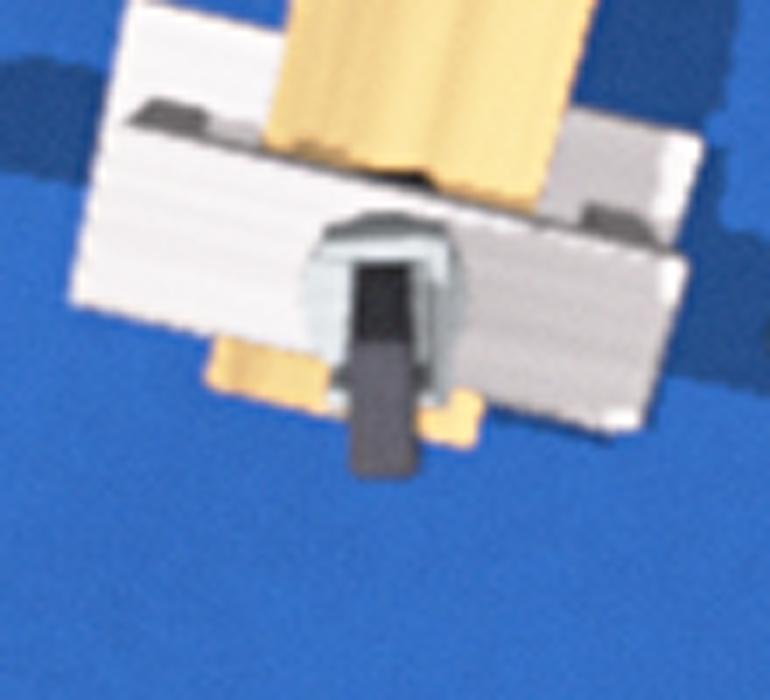

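The lever stands upright at (538.9, 68.6) with its top at z≈160. The hinge is at about z 95.3 and the hinge axis has a yaw of about 7°. The back wall is on the tool +y side, so it folds towards tool -y (world yaw 97°, the stand side but 130 mm short of it). I'll close the fingers and drop in behind the lever.

Call:
{"name": "jog_arm", "arguments": {
  "plan": [
    [[0,0,0],[-0.001,0.015,0],0],
    [[0,0,0],[-0.001,0.031,0],-0.5],
    [[0,0,0],[-0.001,0.035,0],-1],
    [[0,0,0],[-0.001,0.035,0],-1],
    [[0,0,0],[-0.001,0.035,0],-1],
    [[0,0,0],[-0.001,0.035,0.02],-1],
    [[0,0,0],[-0.001,0.035,0.055],-1],
    [[0,0,0],[-0.001,0.035,0.09],-1],
    [[0,0,0],[-0.001,0.035,0.11],-1],
    [[0,0,0],[-0.001,0.035,0.117],-1],
    [[0,0,0],[-0.001,0.035,0.117],-1]
  ],
  "force": 40
}}

```text
time: 15.25
tool_pos: [542.4, 34.1, 153.6]
tcp_rot: [180.0, -0.0, 6.8]
ft_force: [-0.1, 0.4, -0.0]
finger_gap: 0.1
```

```bash
python3 -c "
from h import *
look('w6')
p,d=snapshot('side');crop(p,195,110,335,250,4,'side6.png')
p,d=snapshot('scene');crop(p,180,90,320,230,4,'scene6.png')"
```

```text
{'time': 15.25, 'joint_pos': [-1.81, 0.88, 98.74, -0.0, 80.37, 81.38], 'tool_pos': [542.38, 34.12, 153.6], 'tcp_rot': [180.0, -0.01, 6.82], 'ft_force': [-0.12, 0.44, -0.05], 'wrist_torque': [-0.04, -0.01, 0.0], 'finger_gap': 0.09}
px 209 223
bridge 3055 ((539.2954711914062, 70.23294067382812), (108.79180908203125, 36.64088821411133), 82.78528594970703)
top 542 [539.87400913  68.05390417 158.18480182] ((539.3306274414062, 68.29557037353516), (21.719430923461914, 11.23440170288086), 9.081583976745605)
```

View pics/w6c.png

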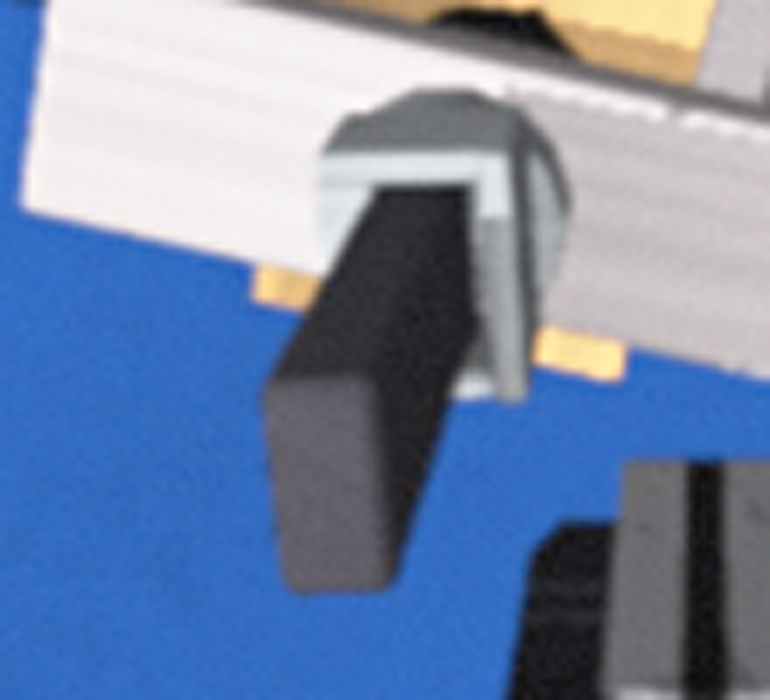

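View pics/scene6.png

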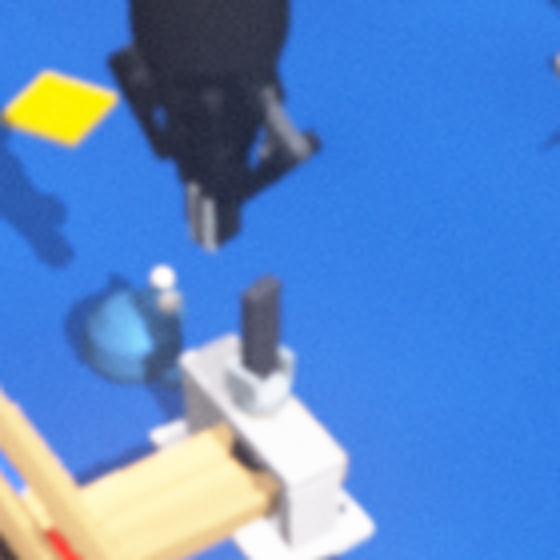

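The closed pads sit clear behind the lever, with the tips at z≈137. I'll push along an arc.

Call:
{"name": "jog_arm", "arguments": {
  "plan": [
    [[0,0,0],[0,-0.006,0],-1],
    [[0,0,0],[0,-0.012,0],-1],
    [[0,0,0],[0,-0.018,0],-1],
    [[0,0,0],[0,-0.024,-0.001],-1],
    [[0,0,0],[0,-0.03,-0.001],-1],
    [[0,0,0],[0,-0.036,-0.001],-1],
    [[0,0,0],[0,-0.042,0],-1],
    [[0,0,0],[0,-0.048,0.002],-1]
  ]
}}

```text
time: 16.4
tool_pos: [536.5, 82.1, 151.3]
tcp_rot: [-180.0, -0.0, 6.8]
ft_force: [-0.8, -0.1, 0.7]
finger_gap: -0.5
```

```bash
python3 -c "
from h import *
look('w7')
p,d=snapshot('scene');crop(p,180,90,320,230,4,'scene7.png')"
```

```text
{'time': 16.4, 'joint_pos': [3.29, 0.88, 98.99, 0.0, 80.13, 86.48], 'tool_pos': [536.52, 82.12, 151.31], 'tcp_rot': [-180.0, -0.01, 6.81], 'ft_force': [-0.83, -0.07, 0.73], 'wrist_torque': [0.01, -0.01, 0.02], 'finger_gap': -0.46}
px 276 224
bridge 3236 ((538.9595336914062, 67.09046936035156), (112.19252014160156, 36.43154525756836), 83.1227798461914)
top 442 [541.96874201  68.67979627 158.38376662] ((543.9545288085938, 71.42589569091797), (31.653400421142578, 16.921092987060547), 55.079227447509766)
```

View pics/w7c.png

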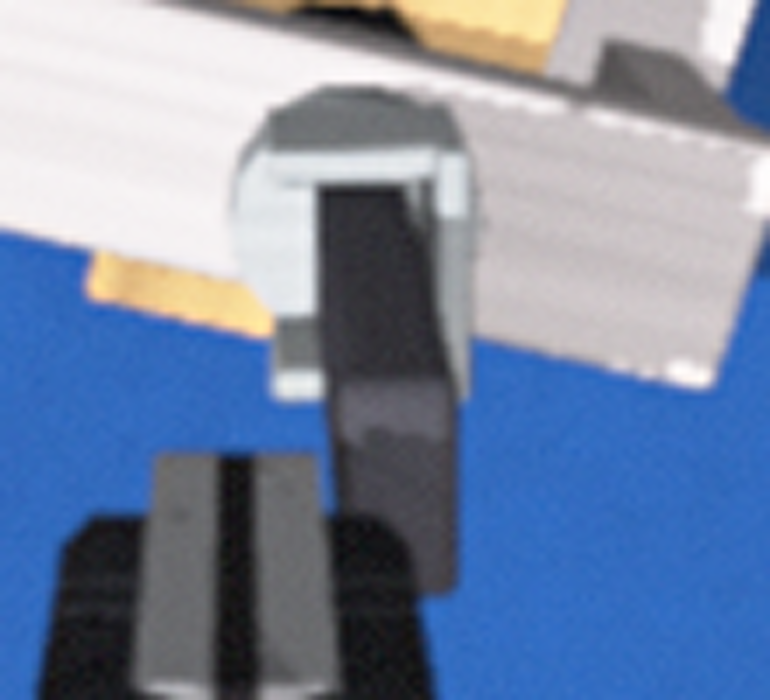

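View pics/scene7.png

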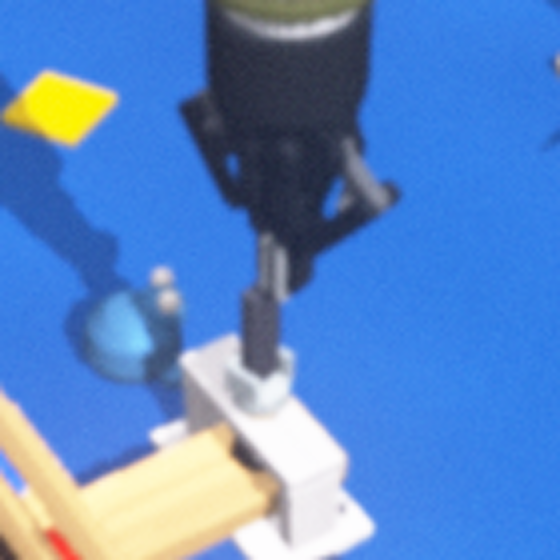

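The scene view shows the lever still standing and the fingers past it with no force reading, so the push missed. I'll measure where the fingertips really are.

```bash
python3 - <<'E'
from h import *
C=pickle.load(open("pics/w7.pkl","rb"));P=cloud(np.load("pics/w7.npy"),C)
u,v=proj((540,67,130),C).astype(int);u0,v0=u-55,v-50
for x,y in [(185,460),(290,460),(190,560),(290,560),(290,640),(100,530),(380,530),(400,580),(390,450),(390,400),(390,560),(380,300),(430,520),(300,385)]:
    print((x,y),P[v0+y//7,u0+x//7].round(1))
C=cam("scene")
for p in [(536.5,82.1,151.3),(536.5,82.1,134.3),(538.9,68.3,160)]: print((proj(p,C)-[180,90])*4)
p,d=snapshot("scene");P=cloud(d,C)
for x,y in [(275,285),(270,270),(262,330),(262,290),(262,300),(290,290)]: print((x,y),P[90+y//4,180+x//4].round(1))
p,d=snapshot('side');crop(p,195,110,335,250,4,'side7.png')
E
```

```text
(185, 460) [546.   88.1 169.6]
(290, 460) [547.3  79.7 170.1]
(190, 560) [546.7  87.2 187.6]
(290, 560) [547.3  80.2 187.2]
(290, 640) [547.6  80.5 197.9]
(100, 530) [541.4  94.2 174.2]
(380, 530) [544.5  72.3 175.1]
(400, 580) [544.2  71.1 181.9]
(390, 450) [543.5  70.3 159. ]
(390, 400) [547.7  70.8 158. ]
(390, 560) [544.5  72.1 180.5]
(380, 300) [549.5  70.2 137.5]
(430, 520) [536.8  65.5 158.1]
(300, 385) [524.8  74.3 105.6]
[280.60146061 308.2008569 ]
[280.23019055 331.83079605]
[259.9893689  283.89620801]
(275, 285) [547.2  87.5 178.3]
(270, 270) [547.7  84.9 187.6]
(262, 330) [543.   73.3 134.6]
(262, 290) [541.4  71.3 160.8]
(262, 300) [545.9  76.7 158.8]
(290, 290) [540.9  92.6 175.5]
```

View pics/side7.png

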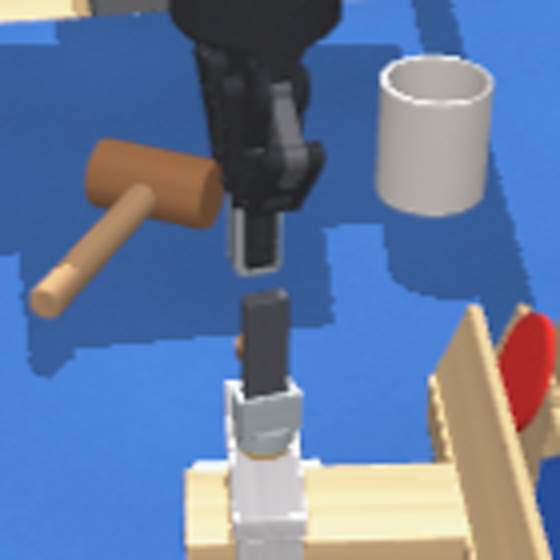

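In all three views the fingertips are about 17 mm above the reported TCP height (z≈168 at TCP 151), not 17 mm ahead of it. So the push went over the lever, and the earlier grip held only its top few mm, though it didn't slip: the lever turned 212°, as commanded. I'll go back behind the lever and down by 34 mm more.

Call:
{"name": "jog_arm", "arguments": {
  "plan": [
    [[0,0,0],[0,0.01,-0.003],-1],
    [[0,0,0],[0,0.03,-0.003],-1],
    [[0,0,0],[0,0.044,0],-1],
    [[0,0,0],[0,0.049,0],-1],
    [[0,0,0],[0,0.049,0.01],-1],
    [[0,0,0],[0,0.049,0.025],-1],
    [[0,0,0],[0,0.049,0.034],-1],
    [[0,0,0],[0,0.049,0.034],-1]
  ]
}}

```text
time: 17.6
tool_pos: [541.2, 33.5, 115.7]
tcp_rot: [-180.0, 0.2, 6.8]
ft_force: [-0.1, -0.4, -0.1]
finger_gap: -0.0
```

```bash
python3 -c "
from h import *
look('w8')
p,d=snapshot('scene');crop(p,180,90,320,230,4,'scene8.png')"
```

```text
{'time': 17.6, 'joint_pos': [-1.88, 2.75, 100.93, 0.0, 76.48, 81.27], 'tool_pos': [541.2, 33.46, 115.75], 'tcp_rot': [-179.97, 0.16, 6.84], 'ft_force': [-0.13, -0.39, -0.13], 'wrist_torque': [0.03, -0.04, 0.01], 'finger_gap': -0.04}
px 198 247
bridge 3177 ((540.1326904296875, 76.08051300048828), (97.34349822998047, 35.972164154052734), 83.33162689208984)
top 1198 [545.48450311  52.87888847 161.23092547] ((542.5657958984375, 53.31875228881836), (19.665605545043945, 42.81694412231445), 0.3741089999675751)
```

View pics/w8.png

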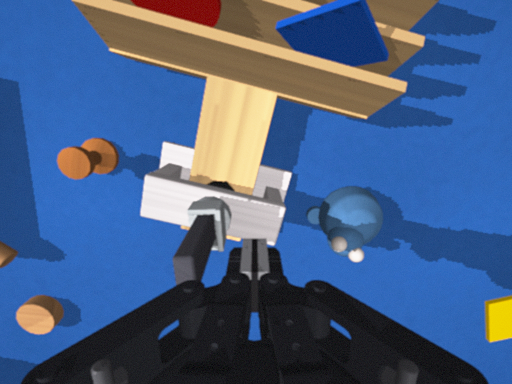

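View pics/scene8.png

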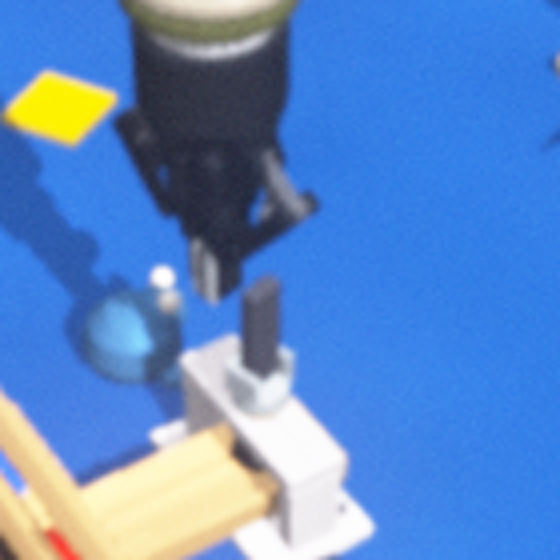

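Call:
{"name": "jog_arm", "arguments": {
  "plan": [
    [[0,0,0],[0.002,-0.006,0],-1],
    [[0,0,0],[0.002,-0.012,0],-1],
    [[0,0,0],[0.002,-0.017,-0.001],-1],
    [[0,0,0],[0.002,-0.022,-0.003],-1],
    [[0,0,0],[0.002,-0.028,-0.004],-1],
    [[0,0,0],[0.002,-0.034,-0.004],-1],
    [[0,0,0],[0.002,-0.039,-0.003],-1],
    [[0,0,0],[0.002,-0.044,-0.002],-1],
    [[0,0,0],[0.002,-0.049,-0.001],-1]
  ]
}}

```text
time: 18.82
tool_pos: [538.6, 82.1, 118.5]
tcp_rot: [180.0, -0.0, 6.8]
ft_force: [-0.6, -5.1, -0.2]
finger_gap: 0.0
```

```bash
python3 -c "
from h import *
look('w9')
p,d=snapshot('scene');crop(p,180,90,320,230,4,'scene9.png')"
```

```text
{'time': 18.82, 'joint_pos': [3.29, 2.82, 100.55, -0.02, 76.6, 86.48], 'tool_pos': [538.63, 82.09, 118.49], 'tcp_rot': [179.98, -0.02, 6.81], 'ft_force': [-0.63, -5.06, -0.25], 'wrist_torque': [-0.84, -0.15, 0.04], 'finger_gap': 0.01}
px 280 249
bridge 3430 ((538.4068603515625, 62.5793342590332), (102.61431884765625, 36.058250427246094), 83.00350189208984)
top 756 [546.99914216  83.63846788 162.92136221] ((543.845703125, 84.13259887695312), (20.86090850830078, 21.8928165435791), 54.95128631591797)
```

View pics/w9.png

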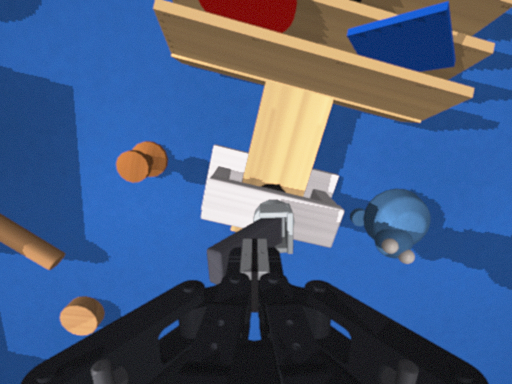

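View pics/scene9.png

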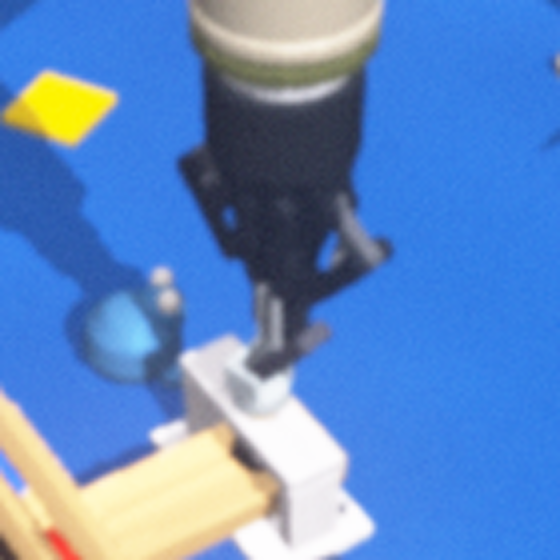

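The lever is about 45° down with a 5 N push. I'll continue along the arc.

Call:
{"name": "jog_arm", "arguments": {
  "plan": [
    [[0,0,0],[0,-0.005,0.003],-1],
    [[0,0,0],[0,-0.01,0.007],-1],
    [[0,0,0],[0,-0.015,0.011],-1],
    [[0,0,0],[0,-0.02,0.016],-1],
    [[0,0,0],[0,-0.024,0.021],-1],
    [[0,0,0],[0,-0.027,0.026],-1],
    [[0,0,0],[0,-0.029,0.03],-1],
    [[0,0,0],[0,-0.029,0.032],-1]
  ]
}}

```text
time: 19.92
tool_pos: [535.4, 111.2, 86.5]
tcp_rot: [-180.0, -0.0, 6.8]
ft_force: [0.7, -2.2, 4.8]
finger_gap: 0.3
```

```bash
python3 -c "
from h import *
look('w10')
p,d=snapshot('scene');crop(p,180,90,320,230,4,'scene10.png')"
```

```text
{'time': 19.92, 'joint_pos': [6.34, 4.99, 101.81, 0.04, 73.15, 89.5], 'tool_pos': [535.39, 111.2, 86.54], 'tcp_rot': [-179.97, -0.05, 6.82], 'ft_force': [0.7, -2.19, 4.85], 'wrist_torque': [-0.22, -0.08, -0.03], 'finger_gap': 0.29}
px 346 281
bridge 1983 ((536.5673217773438, 51.26710891723633), (79.79071807861328, 35.81540298461914), 83.94205474853516)
top 2458 [546.49871883  83.15409555 161.92781642] ((541.585205078125, 84.96734619140625), (38.07790756225586, 23.976476669311523), 87.39026641845703)
```

View pics/w10.png

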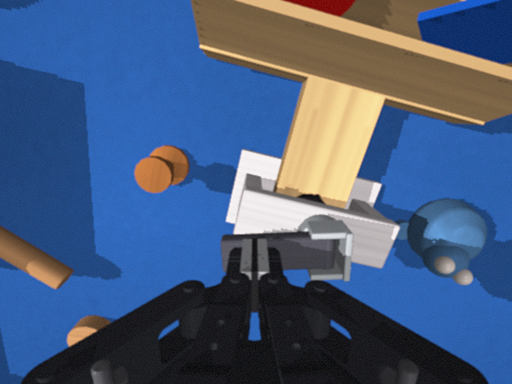

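View pics/scene10.png

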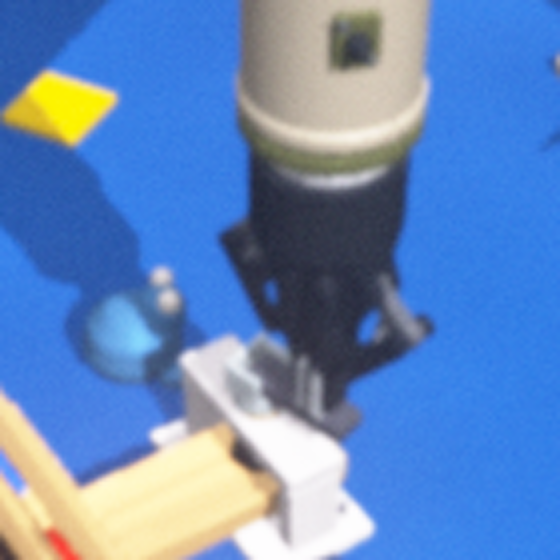

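Nearly flat. I'll press straight down in small steps until the force shows the stop.

Call:
{"name": "jog_arm", "arguments": {
  "plan": [
    [[0,0,0],[0,0,0.001],-1],
    [[0,0,0],[0,0,0.002],-1],
    [[0,0,0],[0,0,0.003],-1],
    [[0,0,0],[0,0,0.003],-1]
  ]
}}

```text
time: 20.52
tool_pos: [535.8, 111.4, 85.4]
tcp_rot: [-180.0, -0.1, 6.8]
ft_force: [-4.7, 0.3, 16.5]
finger_gap: -0.2
```

Call:
{"name": "jog_arm", "arguments": {
  "plan": [
    [[0,0,0],[0,0,0.001],-1],
    [[0,0,0],[0,0,0.001],-1]
  ]
}}

```text
time: 20.78
tool_pos: [536.1, 111.5, 85.2]
tcp_rot: [-179.9, -0.1, 6.8]
ft_force: [-6.5, 0.2, 21.6]
finger_gap: -0.1
```

The force is climbing stiffly (21.6 N for 0.2 mm), so it's at a stop. I'll lift off and inspect.

Call:
{"name": "jog_arm", "arguments": {
  "plan": [
    [[0,0,0],[0,0,-0.005],-1],
    [[0,0,0],[0,0,-0.03],-1],
    [[0,0,0],[0,0,-0.07],-1],
    [[0,0,0],[0,0.01,-0.11],-1],
    [[0,0,0],[0,0.03,-0.15],-1],
    [[0,0,0],[0,0.04,-0.16],-1],
    [[0,0,0],[0,0.04,-0.16],-1]
  ]
}}

```text
time: 21.65
tool_pos: [539.8, 70.7, 242.0]
tcp_rot: [-180.0, 0.0, 6.8]
ft_force: [-0.4, -0.0, 0.1]
finger_gap: -0.1
```

```bash
python3 - <<'E'
from h import *
p,P,C=look('w11')
u,v=proj((535,95,100),C).astype(int)
b=np.zeros(P.shape[:2],bool);b[v-45:v+45,u-60:u+60]=1
f=np.array([-.122,.993]);rel=P[...,:2]-[538.9,68.3];F=rel@f;T=rel@np.array([.993,.122])
for a in range(12,70,6):
    k=b&(abs(F-a)<3)&(abs(T)<8)&(P[...,2]>80)&(P[...,2]<130);print(a,k.sum(),P[k][:,2].mean().round(1) if k.any() else None)
k=b&(F>16)&(P[...,2]>88)&(P[...,2]<115);q=P[k];print(cv2.minAreaRect(q[:,:2].astype(np.float32)),F[k].max())
crop(p,u-55,v-50,u+55,v+50,6,'w11c.png')
p,d=snapshot('side');crop(p,195,150,335,290,4,'side11.png')
p,d=snapshot('scene');cv2.imwrite('pics/scene11.png',p);crop(p,180,130,320,270,4,'scene11c.png')
E
```

```text
{'time': 21.65, 'joint_pos': [2.05, -1.71, 92.03, 0.02, 89.69, 85.3], 'tool_pos': [539.81, 70.72, 242.01], 'tcp_rot': [-179.98, 0.01, 6.75], 'ft_force': [-0.38, -0.0, 0.09], 'wrist_torque': [-0.01, 0.03, -0.01], 'finger_gap': -0.14}
px 258 191
bridge 1576 ((538.8272094726562, 67.93902587890625), (113.59747314453125, 36.09052276611328), 82.80072021484375)
12 75 100.2
18 68 100.1
24 68 100.3
30 67 100.2
36 71 100.3
42 71 100.0
48 66 100.2
54 71 100.1
60 69 99.9
66 3 99.1
((532.7813720703125, 107.3568115234375), (22.248891830444336, 47.483951568603516), 8.895214080810547) 63.3220114551063
```

View pics/w11c.png

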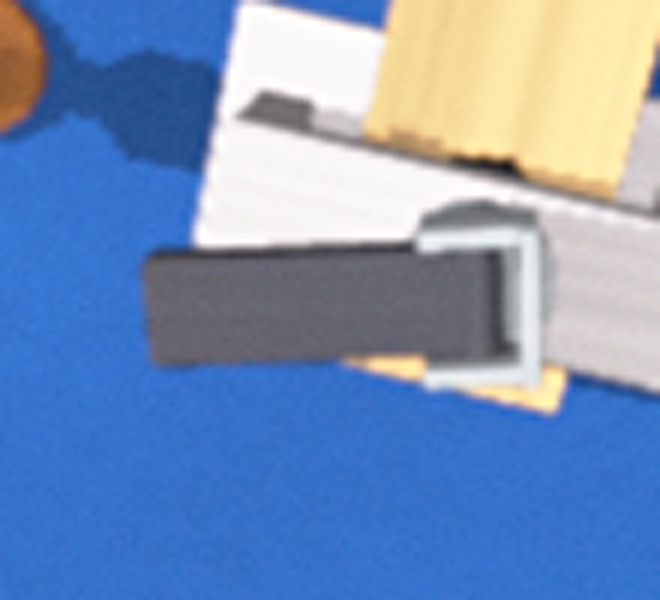

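View pics/scene11c.png

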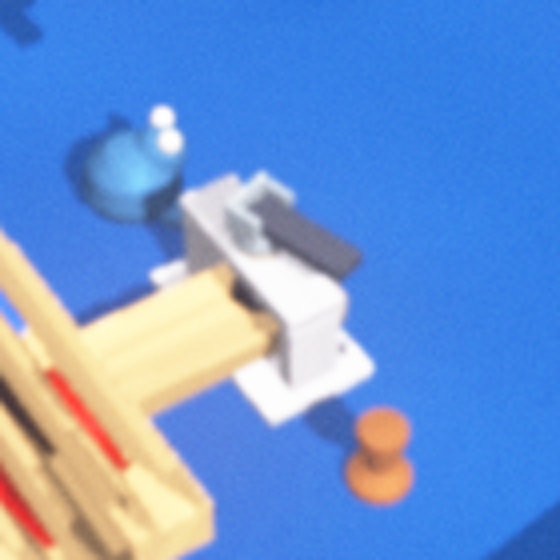

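View pics/side11.png

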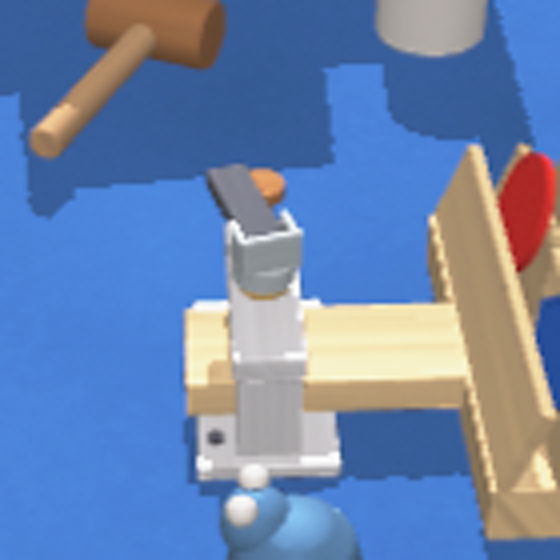

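The lever lies flat: its top is at z 100.2–99.9 along its whole length. The bridge, stand and frog haven't moved, and the gripper touches nothing.

```bash
python3 -c "
from h import *
print(hand_in())"
```

```text
the job is handed in; nothing more can be done
None
```

The rack is clamped: the lever bolt is screwed in snug and the lever is folded down flat. I handed the job in at about 22 s of the 72 s allowed.

- **Screwing in:** I turned the upright lever 213° clockwise with a 20 N grip. The foot met the plywood at about 150°. The final turning torque comes out at 0.36–0.39 N m from the joint-6 effort, the contact angle and the stated slope. The wrist sensor read about 0.30 N m over the last three readings, noisy by about 0.03. That is the low edge of the snug range (0.3–0.45), and far from overtight by either measure. The lever did not slip: pictures show it turned about 212°.
- **Folding:** I let go, pushed the lever over from behind with the closed fingers, then pressed it down to its stop. The press reached about 22 N.
- **Last checks:** The lever's top is level to 0.3 mm along its length. The clamp is where it was, the stand, frog and rack look unmoved in the pictures, and the gripper is clear.

**Fingertip position:** The fingertips appeared about 17 mm above the reported TCP height, not 17 mm ahead of it as the `nose_length` text says. Because of that, the first grip held only the top few millimetres of the lever, and my first folding push passed over it without touching. I corrected the height and repeated the push.

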